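# Hold a thermometer probe centred in the dry-bath bore

## Robot

A 6-joint arm with a two-finger parallel gripper is mounted at the origin on the work surface. World frame = base frame: x ahead of the robot, y to its left, z up, the work surface at z = 0. Lengths are in m, angles in degrees, forces in N, time in s.
With the tool pointing down it reaches from about 0.375 to 0.9 m from the base axis. Payload 3.1 kg.
Tool frame: the origin (TCP) lies at the very end of the fingers, on their centre line; the grasp point (between the pads) lies bot.grip_point_offset behind it (bot.grip_point_offset is the distance from the TCP to the grasp point, in m); z points along the fingers, y is the line along which they close (so a half turn about z gives the same grasp; the last joint's range is limited). The gripper opens to 87 mm and grips with 3 to 60 N. Pads are 19 mm wide; open, the fingers measure 117 mm over their backs; the gripper's body (75 mm by 190 mm) begins 51 mm behind the grasp point.
Start: joints at [-84.941, 30.224, 82.088, -0, 67.689, -10.227], TCP at [0.165, -0.603, 0.223] pointing down, gripper open.
Joint ranges: [-176.69, 176.69], [-43.24, 126.21], [12.49, 139.97], [-82, 262], [0, 151.66], [-163.58, 163.58]. Speed limits (degrees/s): [159.86, 159.86, 180, 180, 180, 180].

## Interface

Orientations are given as a 3x3 rotation matrix whose columns are the frame's x, y, z axes.
In Python, from rig import bot, viewer, ticket gives the robot as it stands.
- The arm moves only by the tool servo_tool, never from a script. Its argument "targets" is a list of rows, each an object with "offset": the shift along the tool's x, y, z in m, a list of three; "dr": the turn, a rotation vector about the tool's x, y, z in degrees, a list of three. In form: [{"offset": [x, y, z], "dr": [ax, ay, az]}, ...]. A call has 1 to 20 rows; each row is the pose to reach, as a shift and turn from the pose commanded when the call began, along the tool's axes at that moment; what a row does not reach only later rows make up. A row lasts 1/12 s, in which the tool goes at most 41.7 mm and 7.16 degrees, less where a joint would pass 70% of its speed; a pose out of reach is approached as far as the arm can. A call with a gripper value outside its range is refused whole. "gripper" is the gripper command: -1 is fully open, 1 is shut, values between are in proportion, set as the call begins (left out, the last holds). The fingers move at their own pace and stop on an object; the grip force is fixed at half the most. Time passes only in rows, so rows that repeat a pose let the fingers close. It gives the time, the measured TCP pose, the force, the opening and the grip force at its end, in the units of the state.
- bot.read_state(): the state, without advancing time (a new reading comes with each control period).
- viewer.capture(name): name is "scene" or "side" or "wrist"; returns a dict with "color" (384x512x3 uint8, red, green, blue), "camera_matrix" (3x3 intrinsics, pixels), "R" (3x3) and "t" (3): a world point X has camera coordinates R X + t. Camera axes: x right, y down, z forward; pixel columns grow to the right and rows downward; lengths in m; the calibration is good to about 2 mm. A picture is of the moment at which its call begins. There is no depth.
- ticket.hand_in(): hands the job in; it is judged then, once.
The state is a dict: "time_s": time; "joint_positions": joint angles; "qvel": joint speeds; "tau": joint torques, N m; "position": TCP position; "tcp_rot": TCP orientation; "force": force on the tool from outside, world axes, zero at the start; "moment": the same for the moment, N m; "opening": opening from 0.0 (shut) to 1.0 (fully open); "grasp_force": force on a finger pad.
Only numpy, scipy, OpenCV 4.12 (cv2) and the standard library are available. Lean on these libraries where they do the work, as an engineer would, in place of code of your own. Each camera call takes 0.05 s, during which the arm holds its last target. There are 200 camera calls.

## Task

Slide the dry bath's shutter fully open, then take the thermometer probe (the rod with the straight round ribbed handle) out of the rod rack and lower its stem upright into the bath's guide bore until the dark band on the stem is level with the mouth, about 40 mm deep. The probe must never touch the bath or its shutter: finish still holding the probe in the gripper, still, upright and centred in the bore, with the shutter open. Leave the other two rods in the rack and everything else on the bench where they are.

Things in the scene. Friction and masses are not known exactly. Their poses are not given: they have to be found in the camera images.
- bath: Dry bath, fixed to the bench: white box 160 (x) x 220 (y) x 90 mm high, grey control panel on its -x face. Origin: centre of its underside; z up. It stands left or right on the bench, turned a little. On top, two low aluminium rails (6 mm wide, tops 11 mm above the box top, at x = -34 and +34 mm, from y = -77 to +101 mm) guide the shutter.
- guide (a point): Centre of the mouth of the vertical guide bore in the bath's top (90 mm above the bench, 40 mm to -y of the bath's middle). Bore: round, 20 mm in diameter, 66 mm deep, closed below, in a bare aluminium block. Axes as the bath's. Hidden under the shutter at first.
- shutter (a joint): Travel of the shutter in m along the bath's +y: 0 = closed, starts at 0 to 0.012 (bore covered), stop at 0.060 = fully open. Steel plate 58 x 85 x 4 mm lying 1 mm above the bath's top with an upright knob; it slides with light friction (about 3 N) and stays where it is left.
- shutter_knob (a point): Centre of the top face of the shutter's knob: an upright black round post 16 mm in diameter, 36 mm high above the plate, its top 41 mm above the bath's top (131 mm above the bench). It is 40 mm to +y of the bore when closed and 100 mm when open. Fingertips resting on the plate would drag it along, so grip the upper part. Moves with the shutter; axes as the bath's.
- rack: Rod rack, fixed: green block 60 (x) x 190 (y) x 70 mm high with three sockets in a row along its y at -60, 0 and +60 mm (10 mm in diameter, 60 mm deep), each with an upright rod; which rod is in which changes. Origin: centre of its underside; z up. It stands on the side of the bench where the bath is not.
- probe: Thermometer probe, 165 mm long, about 80 g: straight steel stem 8 mm in diameter and 115 mm long, then a straight round ribbed grey handle 18 mm in diameter and 50 mm long (115 to 165 mm above the tip). A dark band goes round the stem 40 mm above the tip. Origin: its tip (lower end); z along the stem to the handle. Parked upright, tip 10 mm above the bench in the rack.
- spatula: Steel rod in the rack with a flat paddle head 22 x 4 x 45 mm, 130 mm long. Origin: lower tip. Leave.
- stirrer: Steel rod in the rack with a 24 mm ball on top, 122 mm long. Origin: lower tip. Leave.
- dish_near: Closed culture dish, 90 mm in diameter, 16 mm high, between robot and work. Origin: centre of underside. Leave.
- dish_far: Closed culture dish, 90 mm in diameter, 16 mm high, towards the back. Origin: centre of underside. Leave.
- jar: Glass jar with white screw lid, 86 mm in diameter, 110 mm high, at the right edge of the work. Origin: centre of underside. Leave.
- burner: Laboratory burner, round steel foot 84 mm in diameter, upright tube, 150 mm high, at the left edge of the work. Origin: centre of underside. Leave.
- striker: Wire striker with a copper cup, lying flat, 165 mm long. Origin: in its middle on the bench. Leave.

How it is judged (in metres and radians):
On the way, in this order (a step that is already met when the one before it is completed fails the run):
1. the shutter is slid fully open (value of joint shutter above 0.05 m), for 0.2 s.
2. the probe is drawn out of the rack by the gripper (height (world z) of probe above 0.085 m and contact force between probe and the fingers above 0.5 N), for 0.2 s.
At the end, for the whole second after the job is handed in: The gripper holds the probe still with its tip 30 to 50 mm below the mouth of the guide bore and within 3.5 mm of the bore's axis, tilted less than 0.06 rad, touching nothing of the bath; the shutter is at least 50 mm open (value of joint shutter above 0.05 m and horizontal distance between probe and guide below 0.0035 m and z of probe in the frame of guide between -0.05 and -0.03 m and angle between probe's own z axis and vertical below 0.06 rad and contact force between probe and the fingers above 0.5 N and contact force between probe and bath below 0.2 N and linear speed of probe below 0.02 m/s); the arm keeps its last pose, push and grip.
It fails at once if the probe touches the bath or its shutter (contact force between probe and bath above 0.5 N).
It fails at once if another rod is disturbed (distance of any of spatula, stirrer from where it was at the start of the episode above 0.02 m).
It fails at once if something else on the bench is pushed away or tipped (distance of any of dish_near, dish_far, jar, burner, striker from where it was at the start of the episode above 0.03 m or angle between any of jar, burner's own z axis and vertical above 0.5 rad).
It also fails if it takes over 64 s, if anything falls off the work surface, if the arm or the gripper's body presses on something with over 40 N, if the wrist force passes 120 N, or if a joint passes its speed limit or range.

## Working session

There is one attempt and no reset: what is moved stays moved. The work goes in short steps, Python scripts to look and compute and a tool call to move; the robot and the scene stay as the last step left them, time stands still between calls to the robot, and variables do not carry over. Pictures are saved under pics/ and viewed, at most 10 in all, crops included, and the job is handed in when it is done.

Besides the shell and the picture viewer there is one more tool, called after ">>>" as a command line: name --argument value ..., lists and objects as JSON in quotes. servo_tool: Moves the arm, as the interface text tells. Its arguments: {"type":"object","properties":{"targets":{"type":"array"},"gripper":{"type":"number"}},"required":["targets"]}

```bash
mkdir -p pics; cat > h.py <<'E'
import numpy as np, cv2
from rig import bot, viewer, ticket
def cap(n,f=None):
    c=viewer.capture(n)
    c={k:np.array(v) for k,v in c.items()}
    if f: cv2.imwrite('pics/'+f,c['color'][:,:,::-1])
    return c
def ray(c,u,v):
    d=c['R'].T@np.linalg.solve(c['camera_matrix'],[u,v,1.]); return -c['R'].T@c['t'],d
def plane(c,u,v,z):
    o,d=ray(c,u,v); return o+d*(z-o[2])/d[2]
def proj(c,X):
    p=c['camera_matrix']@(c['R']@np.array(X)+c['t']); return p[:2]/p[2]
E
python3 - <<'E'
from h import *
a=cap('scene','a.png');b=cap('side','b.png')
import pickle; pickle.dump((a,b),open('ab.pkl','wb'))
for c in (a,b): print(-c['R'].T@c['t'],c['R'][2])
s=bot.read_state();print(s,bot.grip_point_offset)
E
```

```text
[ 1.38290928 -0.22308192  0.86525287] [-0.7039427   0.19125507 -0.68402206]
[-0.02822668  0.78382494  0.83258968] [ 0.49940786 -0.64001069 -0.5839333 ]
{'time_s': 0.1, 'joint_positions': array([-8.49426342e+01,  3.02737109e+01,  8.21497552e+01, -1.04461169e-03,
        6.76893833e+01, -1.02283773e+01]), 'qvel': array([-0.03142286, -0.11122648, -0.08454371, -0.01686121, -0.0073205 ,
        0.03679353]), 'tau': array([-6.75341835e-04, -4.40986884e+01, -1.77149999e+01,  6.35334151e-02,
        5.33557415e-02, -3.37949052e-05]), 'position': array([ 0.16472294, -0.60221143,  0.22166478]), 'tcp_rot': array([[ 9.64621251e-01,  2.63639538e-01, -1.90427209e-04],
       [ 2.63639396e-01, -9.64619316e-01,  1.96043908e-03],
       [ 3.33159489e-04, -1.94128531e-03, -9.99998060e-01]]), 'force': array([ 0.46051911, -0.15560609,  0.32387124]), 'moment': array([-0.0314686 ,  0.03543963, -0.00296654]), 'grasp_force': 0.0, 'opening': 0.9997831659085885} 0.0187
```

View pics/a.png

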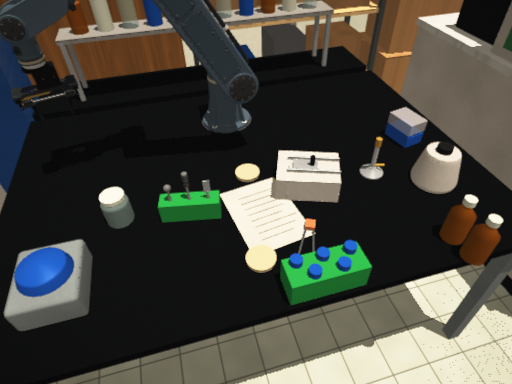

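View pics/b.png

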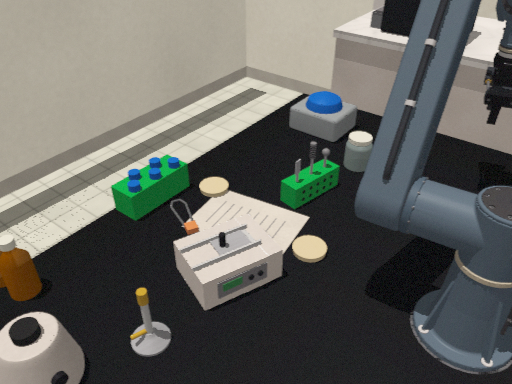

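The probe (ribbed handle) is in the middle socket, about (185,180) in scene and (313,150) in side. The knob is near (312,158) and (222,238). I'll zoom in on both.

```bash
python3 - <<'E'
import pickle,cv2,numpy as np
a,b=pickle.load(open('ab.pkl','rb'))
f=lambda c,x,y:cv2.resize(c['color'][y:y+60,x:x+80,::-1],(400,300),interpolation=cv2.INTER_CUBIC)
A=np.vstack([np.hstack([f(a,150,165),f(a,265,145)]),np.hstack([f(b,275,140),f(b,180,220)])])
cv2.imwrite('pics/c.png',A)
E
```

```text
(no output)
```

View pics/c.png

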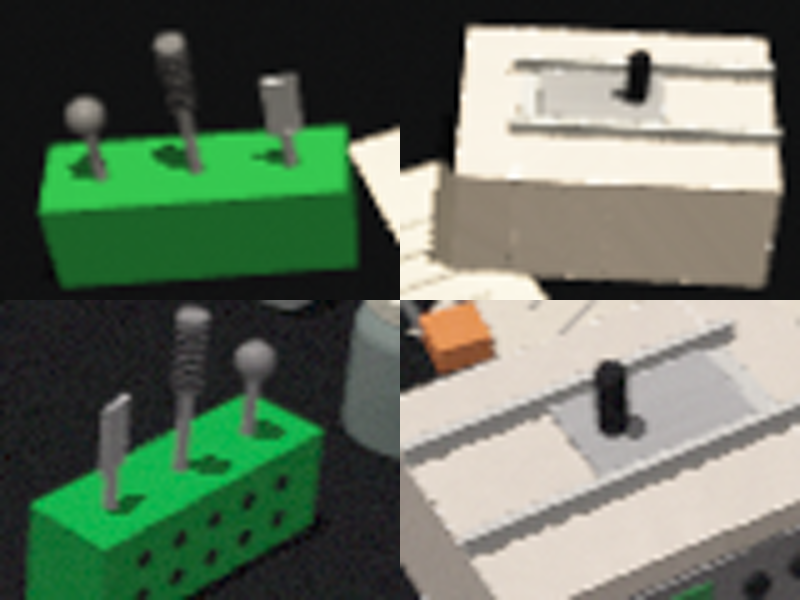

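```bash
python3 - <<'E'
import pickle
from h import *
a,b=pickle.load(open('ab.pkl','rb'))
S=lambda u,v,z,ox,oy:plane(a,ox+u/5-.4,oy+v/5-.4,z)
B=lambda u,v,z,ox,oy:plane(b,ox+u/5-.4,oy+v/5-.4,z)
print('knob',S(241,58,.131,265,145),B(210,69,.131,180,220))
print('probe top',S(170,40,.175,150,165),B(194,16,.175,275,140))
print('stem',S(197,172,.07,150,165),B(181,168,.07,275,140))
c=[S(u,v,.09,265,145) for u,v in((68,27),(370,40),(380,190),(57,177))]
print('bath',np.array(c),np.mean(c,0))
y=[c[1]-c[0],c[2]-c[3]]
for q in y: print(np.linalg.norm(q),np.degrees(np.arctan2(-q[0],q[1])))
c=[S(u,v,.07,150,165) for u,v in((55,147),(347,127),(355,210),(40,212))]
print('rack',np.array(c),np.mean(c,0))
for q in (c[1]-c[0],c[2]-c[3]): print(np.linalg.norm(q),np.degrees(np.arctan2(-q[0],q[1])))
E
```

```text
knob [0.5197448  0.19164384 0.131     ] [0.52126314 0.19101509 0.131     ]
probe top [ 0.53159025 -0.2285345   0.175     ] [ 0.53511415 -0.23031782  0.175     ]
stem [ 0.53680574 -0.22922498  0.07      ] [ 0.53548172 -0.23105558  0.07      ]
bath [[0.40160437 0.11086213 0.09      ]
 [0.47925141 0.30903375 0.09      ]
 [0.62567202 0.24774288 0.09      ]
 [0.55289302 0.05398804 0.09      ]] [0.51485521 0.1804067  0.09      ]
0.21284044118560277 -21.396096582246326
0.2069727527444823 -20.587390928462938
rack [[ 0.48700481 -0.31379177  0.07      ]
 [ 0.52367536 -0.13015299  0.07      ]
 [ 0.59902365 -0.1400655   0.07      ]
 [ 0.54365257 -0.32745885  0.07      ]] [ 0.5383391  -0.22786728  0.07      ]
0.18726434122863775 -11.292768635887876
0.1954027260008279 -16.461382369012963
```

```bash
cat >> h.py <<'E'
from scipy.spatial.transform import Rotation as Ro
def go(p,yaw=None):
    s=bot.read_state();R=s['tcp_rot']
    o=R.T@(np.array(p)-s['position'])
    print('off',o.round(4),end=' ')
    if yaw is not None:
        c,n=np.cos(np.radians(yaw)),np.sin(np.radians(yaw))
        T=np.array([[c,n,0],[n,-c,0],[0,0,-1.]])
        print('dr',Ro.from_matrix(R.T@T).as_rotvec(degrees=True).round(2),end=' ')
    print('t',s['time_s'],s['position'].round(4))
E
python3 - <<'E'
from h import *
go([.45,-.2,.30],15.3)
go([.519,.189,.24],69)
E
```

```text
off [ 0.3812 -0.3129 -0.0776] dr [-0.11 -0.02 -0.01] t 0.1 [ 0.1647 -0.6022  0.2217]
off [ 0.5503 -0.6699 -0.0169] dr [ -0.09  -0.07 -53.71] t 0.1 [ 0.1647 -0.6022  0.2217]
```

>>> servo_tool --targets '[{"offset":[0.01,-0.01,-0.03],"dr":[0,0,0]},{"offset":[0.03,-0.025,-0.06],"dr":[0,0,-2]},{"offset":[0.06,-0.05,-0.077],"dr":[0,0,-5]},{"offset":[0.09,-0.075,-0.077],"dr":[0,0,-8]},{"offset":[0.12,-0.1,-0.077],"dr":[0,0,-11]},{"offset":[0.15,-0.125,-0.077],"dr":[0,0,-14]},{"offset":[0.18,-0.15,-0.077],"dr":[0,0,-17]},{"offset":[0.21,-0.175,-0.077],"dr":[0,0,-20]},{"offset":[0.24,-0.2,-0.077],"dr":[0,0,-23]},{"offset":[0.27,-0.225,-0.077],"dr":[0,0,-26]},{"offset":[0.3,-0.25,-0.077],"dr":[0,0,-29]},{"offset":[0.33,-0.28,-0.077],"dr":[0,0,-32]},{"offset":[0.355,-0.31,-0.077],"dr":[0,0,-35]},{"offset":[0.375,-0.34,-0.077],"dr":[0,0,-38]},{"offset":[0.395,-0.375,-0.077],"dr":[0,0,-41]},{"offset":[0.415,-0.41,-0.077],"dr":[0,0,-44]},{"offset":[0.43,-0.445,-0.075],"dr":[0,0,-47]},{"offset":[0.445,-0.48,-0.07],"dr":[0,0,-50]},{"offset":[0.46,-0.51,-0.065],"dr":[0,0,-53.7]},{"offset":[0.47,-0.53,-0.06],"dr":[0,0,-53.7]}]'

```text
time_s: 1.77
position: [0.478, 0.0354, 0.2822]
tcp_rot: [[0.355, 0.935, -0.001], [0.935, -0.355, 0.001], [0.001, -0.001, -1.0]]
force: [-0.1, -0.6, 0.7]
opening: 1.001
grasp_force: 0.0
```

```bash
python3 - <<'E'
from h import *
go([.495,.189,.24],69)
E
```

```text
off [ 0.1496 -0.0385  0.0423] dr [-0.05 -0.04  0.24] t 1.7667 [0.478  0.0354 0.2822]
```

>>> servo_tool --targets '[{"offset":[0.04,-0.004,0.02],"dr":[0,0,0]},{"offset":[0.08,-0.008,0.04],"dr":[0,0,0]},{"offset":[0.12,-0.012,0.06],"dr":[0,0,0]},{"offset":[0.15,-0.016,0.075],"dr":[0,0,0]},{"offset":[0.161,-0.016,0.082],"dr":[0,0,0]},{"offset":[0.161,-0.016,0.082],"dr":[0,0,0]},{"offset":[0.161,-0.016,0.082],"dr":[0,0,0]}]' --gripper 0

```text
time_s: 2.35
position: [0.5206, 0.1885, 0.1997]
tcp_rot: [[0.357, 0.934, -0.002], [0.934, -0.357, -0.001], [-0.002, -0.002, -1.0]]
force: [-0.8, -0.6, 0.8]
opening: 0.563
grasp_force: 0.0
```

```bash
python3 - <<'E'
from h import *
c=cap('wrist','w1.png')
print(bot.read_state()['position'],proj(c,[.5205,.1915,.131]),-c['R'].T@c['t'])
go([.5205,.1915,.106],69)
E
```

```text
[0.52094715 0.18771635 0.200512  ] [253.32268335 201.65770973] [0.54604836 0.25720198 0.36372423]
off [ 0.0035 -0.0017  0.0945] dr [-0.03  0.06  0.01] t 2.4 [0.5209 0.1877 0.2005]
```

View pics/w1.png

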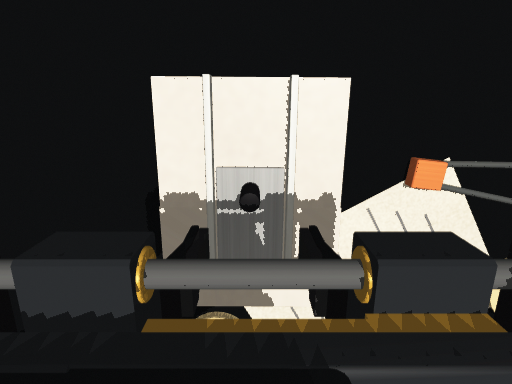

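```bash
python3 - <<'E'
from h import *
c=cap('wrist')
print(c['R'])
for z in (.095,.131): print(proj(c,[.5205,.1915,z]))
for u,v,z in ((250,188,.131),(250,203,.095),(152,77,.09),(350,77,.09),(207,77,.101),(294,77,.101),(250,167,.095)): print(plane(c,u,v,z))
im=c['color'].astype(int).sum(2)[178:216,238:264]; print((im//8))
E
```

```text
[[ 9.33450730e-01 -3.58705593e-01  1.77049154e-04]
 [-3.45596234e-01 -8.99204131e-01  2.68319163e-01]
 [-9.60883813e-02 -2.50523906e-01 -9.63330055e-01]]
[252.52637828 188.74417961]
[252.39423961 200.70895   ]
[0.52239124 0.20137757 0.131     ]
[0.51382339 0.18030109 0.095     ]
[0.47808634 0.30546396 0.09      ]
[0.62615625 0.24856613 0.09      ]
[0.52029886 0.28832673 0.101     ]
[0.58275297 0.26432791 0.101     ]
[0.52533578 0.21000022 0.095     ]
[[71 73 73 73 73 74 74 73 73 75 73 72 73 73 72 72 74 74 74 74 74 75 75 76
  77 77]
 [71 73 73 73 73 74 74 73 73 75 73 72 73 73 71 72 74 74 74 73 74 75 75 76
  77 77]
 [71 72 72 73 73 74 74 74 73 75 73 72 73 73 71 72 74 74 74 73 73 75 75 76
  76 76]
 [71 72 73 73 73 74 74 74 73 45 43 31 31 58 71 72 74 74 74 73 74 75 75 76
  76 76]
 [71 72 72 73 73 74 44 31 24 12 12  7  7 17 23 31 59 73 74 73 74 75 75 76
  76 76]
 [71 72 72 72 73 44 12  7  5  4  5  5  5  5  5  8 18 58 74 73 74 75 75 76
  77 77]
 [71 72 72 72 43 13  5  5  5  5  5  4  5  5  5  5  5 18 59 73 74 75 75 76
  76 77]
 [71 71 72 43 12  4  4  4  5  5  5  5  5  5  5  5  5  5 18 58 73
[... 1809 characters left out ...]
 4  4  4  9 28 30 30 30 31
  31 31]
 [29 29 29 21  5  5  4  4  4  4  5  5  5  4  4  4  4 18 28 30 30 31 31 31
  32 31]
 [29 67 68 68 22  5  5  4  4  4  4  4  5  5  5  4 34 69 31 30 69 70 70 32
  32 31]
 [67 71 72 71 30 51 51 18  4  4  4  4  4 17 32 34 70 73 70 69 73 74 73 32
  32 31]
 [70 71 72 71 69 70 71 69 69 52 50 33 66 68 66 68 73 73 73 72 73 74 73 72
  32 32]
 [70 71 71 71 72 72 39 72 73 71 69 67 38 38 37 71 73 73 39 72 73 74 73 75
  33 31]
 [37 71 72 38 38 38 30 38 73 39 37 37 29 30 28 71 39 39 30 38 73 74 39 39
  32 31]
 [29 37 38 30 30 30 31 30 38 31 29 29 29 30 29 38 31 30 30 30 38 38 31 31
  32 31]
 [29 30 30 30 30 30 30 31 30 30 29 29 30 30 29 30 30 30 31 30 30 30 30 31
  32 31]]
```

The wrist view shows the knob's top face centred at about (249,201). The rails are symmetric around it, so the yaw is right. I'll go down and grip the knob.

>>> servo_tool --targets '[{"offset":[0.003,-0.004,0.02],"dr":[0,0,0]},{"offset":[0.003,-0.004,0.045],"dr":[0,0,0]},{"offset":[0.003,-0.004,0.07],"dr":[0,0,0]},{"offset":[0.003,-0.004,0.085],"dr":[0,0,0]},{"offset":[0.003,-0.004,0.094],"dr":[0,0,0]},{"offset":[0.003,-0.004,0.094],"dr":[0,0,0]},{"offset":[0.003,-0.004,0.094],"dr":[0,0,0]}]'

```text
time_s: 3.03
position: [0.5192, 0.1917, 0.1073]
tcp_rot: [[0.36, 0.933, 0.001], [0.933, -0.36, 0.0], [0.0, 0.001, -1.0]]
force: [-0.0, -0.0, 0.4]
opening: 0.5
grasp_force: 0.0
```

>>> servo_tool --targets '[{"offset":[0,0,0],"dr":[0,0,0]},{"offset":[0,0,0],"dr":[0,0,0]},{"offset":[0,0,0],"dr":[0,0,0]},{"offset":[0,0,0],"dr":[0,0,0]},{"offset":[0,0,0],"dr":[0,0,0]},{"offset":[0,0,0],"dr":[0,0,0]},{"offset":[0,0,0],"dr":[0,0,0]},{"offset":[0,0,0],"dr":[0,0,0]}]' --gripper 1

```text
time_s: 3.7
position: [0.5187, 0.1927, 0.107]
tcp_rot: [[0.358, 0.934, 0.0], [0.934, -0.358, 0.0], [0.0, 0.0, -1.0]]
force: [-0.5, 0.5, 3.4]
opening: 0.176
grasp_force: 30.0
```

>>> servo_tool --targets '[{"offset":[0.003,0,0],"dr":[0,0,0]},{"offset":[0.007,0,0],"dr":[0,0,0]},{"offset":[0.012,0,0],"dr":[0,0,0]},{"offset":[0.017,0,0],"dr":[0,0,0]},{"offset":[0.022,0,0],"dr":[0,0,0]},{"offset":[0.027,0,0],"dr":[0,0,0]},{"offset":[0.032,0,0],"dr":[0,0,0]},{"offset":[0.036,0,0],"dr":[0,0,0]},{"offset":[0.039,0,0],"dr":[0,0,0]},{"offset":[0.041,0,0],"dr":[0,0,0]},{"offset":[0.042,0,0],"dr":[0,0,0]},{"offset":[0.042,0,0],"dr":[0,0,0]}]'

```text
time_s: 4.7
position: [0.5338, 0.2316, 0.107]
tcp_rot: [[0.358, 0.934, 0.0], [0.934, -0.358, -0.001], [-0.001, 0.001, -1.0]]
force: [0.1, -0.7, 5.3]
opening: 0.171
grasp_force: 30.0
```

>>> servo_tool --targets '[{"offset":[0.001,0,0],"dr":[0,0,0]},{"offset":[0.002,0,0],"dr":[0,0,0]},{"offset":[0.003,0,0],"dr":[0,0,0]},{"offset":[0.004,0,0],"dr":[0,0,0]},{"offset":[0.004,0,0],"dr":[0,0,0]}]'

```text
time_s: 5.12
position: [0.5352, 0.2352, 0.107]
tcp_rot: [[0.358, 0.934, 0.0], [0.934, -0.358, -0.001], [-0.001, 0.001, -1.0]]
force: [-1.1, -1.3, 5.5]
opening: 0.174
grasp_force: 30.0
```

>>> servo_tool --targets '[{"offset":[0.001,0,0],"dr":[0,0,0]},{"offset":[0.002,0,0],"dr":[0,0,0]},{"offset":[0.003,0,0],"dr":[0,0,0]},{"offset":[0.004,0,0],"dr":[0,0,0]},{"offset":[0.004,0,0],"dr":[0,0,0]}]'

```text
time_s: 5.53
position: [0.5367, 0.2389, 0.1069]
tcp_rot: [[0.358, 0.934, 0.0], [0.934, -0.358, -0.001], [-0.001, 0.001, -1.0]]
force: [0.2, -2.4, 4.4]
opening: 0.172
grasp_force: 30.0
```

>>> servo_tool --targets '[{"offset":[0.001,0,0],"dr":[0,0,0]},{"offset":[0.002,0,0],"dr":[0,0,0]},{"offset":[0.003,0,0],"dr":[0,0,0]},{"offset":[0.003,0,0],"dr":[0,0,0]}]'

```text
time_s: 5.87
position: [0.5376, 0.2414, 0.107]
tcp_rot: [[0.358, 0.934, -0.0], [0.934, -0.358, -0.001], [-0.001, 0.0, -1.0]]
force: [-1.8, -2.4, 5.1]
opening: 0.177
grasp_force: 30.0
```

>>> servo_tool --targets '[{"offset":[0.001,0,0],"dr":[0,0,0]},{"offset":[0.002,0,0],"dr":[0,0,0]},{"offset":[0.003,0,0],"dr":[0,0,0]},{"offset":[0.003,0,0],"dr":[0,0,0]}]'

```text
time_s: 6.2
position: [0.5376, 0.2415, 0.1069]
tcp_rot: [[0.357, 0.934, -0.003], [0.934, -0.357, -0.007], [-0.007, -0.001, -1.0]]
force: [-2.4, -11.2, 7.8]
opening: 0.174
grasp_force: 30.0
```

>>> servo_tool --targets '[{"offset":[0.001,0,0],"dr":[0,0,0]},{"offset":[0.002,0,0],"dr":[0,0,0]},{"offset":[0.003,0,0],"dr":[0,0,0]},{"offset":[0.003,0,0],"dr":[0,0,0]}]'

```text
time_s: 6.53
position: [0.5376, 0.2416, 0.1069]
tcp_rot: [[0.355, 0.935, -0.006], [0.935, -0.355, -0.012], [-0.013, -0.002, -1.0]]
force: [-3.9, -18.4, 10.0]
opening: 0.171
grasp_force: 30.0
```

>>> servo_tool --targets '[{"offset":[-0.003,0,0],"dr":[0,0,0]},{"offset":[-0.006,0,0],"dr":[0,0,0]},{"offset":[-0.006,0,0],"dr":[0,0,0]}]'

```text
time_s: 6.78
position: [0.5376, 0.2413, 0.1069]
tcp_rot: [[0.359, 0.933, 0.0], [0.933, -0.359, -0.001], [-0.0, 0.0, -1.0]]
force: [-1.0, -3.2, 4.6]
opening: 0.177
grasp_force: 30.0
```

>>> servo_tool --targets '[{"offset":[0,0,0],"dr":[0,0,0]},{"offset":[0,0,0],"dr":[0,0,0]},{"offset":[0,0,0],"dr":[0,0,0]},{"offset":[0,0,0],"dr":[0,0,0]},{"offset":[0,0,0],"dr":[0,0,0]},{"offset":[0,0,0],"dr":[0,0,0]}]' --gripper 0

```text
time_s: 7.28
position: [0.5375, 0.2422, 0.1063]
tcp_rot: [[0.358, 0.934, -0.0], [0.934, -0.358, -0.0], [-0.0, -0.0, -1.0]]
force: [0.3, 0.6, -0.1]
opening: 0.479
grasp_force: 0.0
```

>>> servo_tool --targets '[{"offset":[0,0,-0.02],"dr":[0,0,0]},{"offset":[0,0,-0.06],"dr":[0,0,0]},{"offset":[-0.02,0,-0.1],"dr":[0,0,0]},{"offset":[-0.05,0,-0.13],"dr":[0,0,0]},{"offset":[-0.08,0,-0.15],"dr":[0,0,0]},{"offset":[-0.1,0,-0.15],"dr":[0,0,0]},{"offset":[-0.1,0,-0.15],"dr":[0,0,0]},{"offset":[-0.1,0,-0.15],"dr":[0,0,0]},{"offset":[-0.1,0,-0.15],"dr":[0,0,0]}]'

```text
time_s: 8.03
position: [0.5017, 0.1492, 0.2562]
tcp_rot: [[0.359, 0.933, -0.0], [0.933, -0.359, 0.001], [0.0, -0.001, -1.0]]
force: [0.9, 0.0, 0.2]
opening: 0.501
grasp_force: 0.0
```

```bash
python3 - <<'E'
from h import *
c=cap('wrist');s=cap('scene')
P=[.5014,.1483,.09];print(bot.read_state()['position'],proj(c,P),proj(s,P),proj(c,[.5376,.2415,.131]))
cv2.imwrite('pics/w2.png',np.hstack([c['color'][:290,100:420,::-1],cv2.resize(s['color'][140:210,260:350,::-1],(373,290),interpolation=cv2.INTER_CUBIC)]))
import pickle;pickle.dump((c,s),open('w2.pkl','wb'))
E
```

```text
[0.50179538 0.14953139 0.25577019] [254.37405389 178.42360042] [297.83606625 164.94910492] [254.93426434  73.00588255]
```

View pics/w2.png

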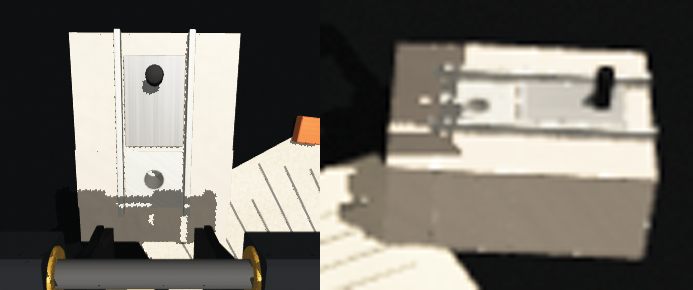

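The bore is visible at about (253.5,180) in the wrist view and (298.4,165) in scene, within 1–2 px of the prediction. I'll refine it with contours.

```bash
python3 - <<'E'
from h import *
import pickle
c,s=pickle.load(open('w2.pkl','rb'))
def blob(c,p,t,w,z):
    g=cv2.cvtColor(c['color'],cv2.COLOR_RGB2GRAY);u,v=int(p[0]),int(p[1])
    m=(g[v-w:v+w,u-w:u+w]<t).astype(np.uint8)
    n,l,st,ce=cv2.connectedComponentsWithStats(m)
    for i in range(1,n):
        if st[i,4]>15:
            x,y,W,H,A=st[i]; q=(u-w+x+(W-1)/2,v-w+y+(H-1)/2); print(st[i],q,plane(c,*q,z).round(4))
blob(c,(253,180),205,16,.09)
blob(c,(253,180),170,16,.09)
g=cv2.cvtColor(s['color'],cv2.COLOR_RGB2GRAY);print(g[158:172,288:310])
go([.50,-.18,.30],76)
E
```

```text
[  7   6  25  26 384] (np.float64(256.0), np.float64(182.5)) [0.5014 0.1436 0.09  ]
[  7   6  25  26 369] (np.float64(256.0), np.float64(182.5)) [0.5014 0.1436 0.09  ]
[[112 117 114 109 109 116 129 119 118 118 122 125 123 123 116 120 116 118
  125 126 129 125]
 [116 133 124 111 111 153 185 181 173 178 180 175 173 163 153 151 151 151
  158 163 176 171]
 [118 114 111 111 110 215 239 240 239 239 239 239 238 232 221 218 219 225
  230 221 229 220]
 [118 114 111 111 111 217 240 239 238 238 239 238 239 238 238 238 239 240
  242 193 211 220]
 [118 152 168 136 112 217 239 239 238 236 237 238 237 238 238 237 239 241
  241 192 212 221]
 [117 217 231 169 151 224 238 234 225 210 213 220 230 237 240 234 237 241
  241 214 225 222]
 [117 196 170 111 195 224 229 205 154 124 113 121 187 233 240 241 240 240
  241 236 236 222]
 [117 113 111 109 109 109 172 170 143 131 120 110 150 227 240 240 240 239
  241 192 212 221]
 [117 112 110 110 109 109 149 187 180 157 144 146 188 232 240 240 240 240
  241 190 204 218]
 [115 111 113 113 109 109 197 230 224 215 211 223 237 240 240 239 240 240
  237 182 202 216]
 [114 109 148 136 111 160 192 215 220 234 240 240 240 241 240 239 240 240
  237 200 214 220]
 [118 118 177 157 118 215 238 238 230 225 225 225 223 234 231 226 226 228
  231 228 229 227]
 [108 111 111 108 108 120 127 126 120 117 118 120 114 136 141 142 147 155
  161 182 194 201]
 [106 144 133 110 142 150 145 131 138 132 122 123 122 122 122 127 129 129
  126 123 125 124]]
off [-0.3084  0.1161 -0.0443] dr [-0.07  0.01 -6.96] t 8.1333 [0.5018 0.1495 0.2558]
```

>>> servo_tool --targets '[{"offset":[-0.02,0.01,-0.01],"dr":[0,0,0]},{"offset":[-0.055,0.027,-0.02],"dr":[0,0,-1]},{"offset":[-0.09,0.044,-0.02],"dr":[0,0,-2]},{"offset":[-0.125,0.061,-0.02],"dr":[0,0,-3]},{"offset":[-0.16,0.078,-0.02],"dr":[0,0,-4]},{"offset":[-0.195,0.095,-0.02],"dr":[0,0,-5]},{"offset":[-0.23,0.112,-0.02],"dr":[0,0,-6]},{"offset":[-0.265,0.13,-0.02],"dr":[0,0,-7]},{"offset":[-0.3,0.147,-0.01],"dr":[0,0,-7]},{"offset":[-0.325,0.16,0],"dr":[0,0,-7]},{"offset":[-0.342,0.168,0],"dr":[0,0,-7]},{"offset":[-0.342,0.168,0],"dr":[0,0,-7]},{"offset":[-0.342,0.168,0],"dr":[0,0,-7]},{"offset":[-0.342,0.168,0],"dr":[0,0,-7]}]'

```text
time_s: 9.3
position: [0.5361, -0.2294, 0.2558]
tcp_rot: [[0.241, 0.97, -0.001], [0.97, -0.241, 0.002], [0.001, -0.002, -1.0]]
force: [-0.1, -0.1, -0.2]
opening: 0.498
grasp_force: 0.0
```

```bash
python3 - <<'E'
from h import *
import pickle
c,s=pickle.load(open('w2.pkl','rb'))
g=cv2.cvtColor(c['color'],cv2.COLOR_RGB2GRAY)
print(g[168:192,241:267])
print(plane(c,253.5,180,.09),plane(s,298.2,164.7,.09))
c=cap('wrist','w3.png')
print(proj(c,[.5353,-.2302,.175]),proj(c,[.5353,-.2302,.125]));go([.5353,-.2302,.131],76)
E
```

```text
[[241 241 241 240 240 242 241 241 242 243 243 242 242 242 242 241 241 243
  244 244 244 244 243 242 242 241]
 [240 240 241 241 240 240 241 242 241 242 243 213 234 234 234 242 241 241
  242 244 244 243 243 243 243 242]
 [239 239 240 240 241 240 239 240 224 222 165 152 158 158 158 173 203 233
  241 241 243 243 242 244 244 244]
 [240 240 238 239 240 241 233 208 213 236 234 115 112 112 112 115 135 157
  203 232 240 242 244 243 243 244]
 [241 240 239 238 238 224 206 225 237 239 238 111 107 107 107 107 111 112
  134 171 232 240 241 243 244 243]
 [239 240 240 239 232 125 129 237 238 239 239 233 232 111 106 106 106 108
  109 101 124 232 240 240 243 244]
 [240 238 239 240 211 128 115 144 218 238 237 239 239 232 110 107 107  99
   92  89 108 203 241 241 241 242]
 [239 240 238 231 143 116 116 117 136 171 218 238 238 239 110  99  99  90
   90  89  91 142 222 242 242 241]
 [239 239 239 212 113 114 116 119 119 124 136 145 145 145 115  91  90  90
   89  89  88  94 202 242 242 241]
 [240 239 232 178 111 114 118 119 120 119 120 119 119 118 115 111  89  90
   90  88  88  88 163 234 242 242]
 [240 240 
[... 1028 characters left out ...]
 116 115  93 103
  151 199 227 238 239 238 238 237]
 [239 239 237 237 238 238 237 220 208 189 145 121 121 118 116 160 156 199
  218 235 237 237 237 237 239 239]
 [240 239 238 237 238 237 238 237 232 221 218 212 210 209 208 208 222 128
  237 237 237 239 138 135 238 239]
 [240 240 239 238 238 237 238 237 237 237 236 237 234 232 129 128 133 108
  238 238 138 136 106 106 237 140]
 [239 240 240 239 238 238 237 237 238 238 238 237 137 135 108 108 108 110
  137 137 108 108 106 106 136 107]]
[0.49993862 0.14705076 0.09      ] [0.50050997 0.14994296 0.09      ]
[254.12352745 202.20738447] [254.08086951 186.8728039 ]
off [-0.0013 -0.0003  0.1252] dr [-0.06 -0.05  0.09] t 9.35 [ 0.5361 -0.2291  0.2562]
```

View pics/w3.png

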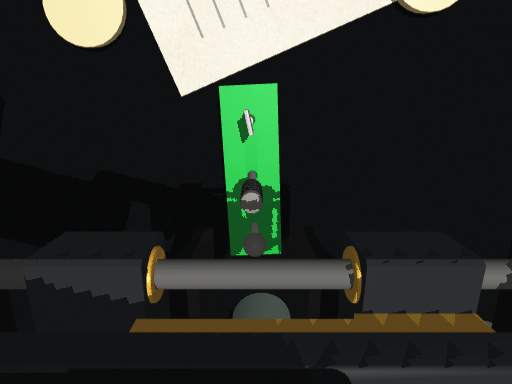

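The probe top is at about (252,202), right below the fingers. The neighbouring rods sit along tool x, clear of the closing line. Descending to grip the middle of the handle.

>>> servo_tool --targets '[{"offset":[-0.001,-0.001,0.025],"dr":[0,0,0]},{"offset":[-0.001,-0.001,0.055],"dr":[0,0,0]},{"offset":[-0.001,-0.001,0.085],"dr":[0,0,0]},{"offset":[-0.001,-0.001,0.11],"dr":[0,0,0]},{"offset":[-0.001,-0.001,0.12],"dr":[0,0,0]},{"offset":[-0.001,-0.001,0.125],"dr":[0,0,0]},{"offset":[-0.001,-0.001,0.125],"dr":[0,0,0]},{"offset":[-0.001,-0.001,0.125],"dr":[0,0,0]}]'

```text
time_s: 10.02
position: [0.5357, -0.2315, 0.1328]
tcp_rot: [[0.241, 0.97, 0.002], [0.97, -0.241, -0.001], [-0.001, 0.002, -1.0]]
force: [-0.4, -0.3, -0.4]
opening: 0.501
grasp_force: 0.0
```

>>> servo_tool --targets '[{"offset":[0,0,0],"dr":[0,0,0]},{"offset":[0,0,0],"dr":[0,0,0]},{"offset":[0,0,0],"dr":[0,0,0]},{"offset":[0,0,0],"dr":[0,0,0]},{"offset":[0,0,0],"dr":[0,0,0]},{"offset":[0,0,0],"dr":[0,0,0]},{"offset":[0,0,0],"dr":[0,0,0]},{"offset":[0,0,0],"dr":[0,0,0]}]' --gripper 1

```text
time_s: 10.68
position: [0.5348, -0.2317, 0.132]
tcp_rot: [[0.242, 0.97, 0.0], [0.97, -0.242, -0.0], [-0.0, 0.0, -1.0]]
force: [-0.6, 0.2, 3.4]
opening: 0.198
grasp_force: 30.0
```

>>> servo_tool --targets '[{"offset":[0,0,-0.004],"dr":[0,0,0]},{"offset":[0,0,-0.01],"dr":[0,0,0]},{"offset":[0,0,-0.018],"dr":[0,0,0]},{"offset":[0,0,-0.028],"dr":[0,0,0]},{"offset":[0,0,-0.04],"dr":[0,0,0]},{"offset":[0,0,-0.053],"dr":[0,0,0]},{"offset":[0,0,-0.067],"dr":[0,0,0]},{"offset":[0,0,-0.082],"dr":[0,0,0]},{"offset":[0,0,-0.098],"dr":[0,0,0]},{"offset":[0,0,-0.115],"dr":[0,0,0]},{"offset":[0,0,-0.132],"dr":[0,0,0]},{"offset":[0,0,-0.146],"dr":[0,0,0]},{"offset":[0,0,-0.156],"dr":[0,0,0]},{"offset":[0,0,-0.162],"dr":[0,0,0]},{"offset":[0,0,-0.165],"dr":[0,0,0]},{"offset":[0,0,-0.165],"dr":[0,0,0]},{"offset":[0,0,-0.165],"dr":[0,0,0]}]'

```text
time_s: 12.1
position: [0.5343, -0.2313, 0.2959]
tcp_rot: [[0.242, 0.97, -0.001], [0.97, -0.242, 0.001], [0.0, -0.001, -1.0]]
force: [-0.9, -0.1, -1.6]
opening: 0.198
grasp_force: 30.0
```

```bash
python3 - <<'E'
from h import *
go([.5008,.1485,.297],76)
E
```

```text
off [ 0.3604 -0.1245 -0.0007] dr [-0.07 -0.03 -0.01] t 12.1 [ 0.5343 -0.2313  0.2959]
```

>>> servo_tool --targets '[{"offset":[0.006,-0.002,0],"dr":[0,0,0]},{"offset":[0.018,-0.006,0],"dr":[0,0,0]},{"offset":[0.036,-0.012,0],"dr":[0,0,0]},{"offset":[0.06,-0.021,0],"dr":[0,0,0]},{"offset":[0.085,-0.029,0],"dr":[0,0,0]},{"offset":[0.11,-0.038,0],"dr":[0,0,0]},{"offset":[0.135,-0.047,0],"dr":[0,0,0]},{"offset":[0.16,-0.055,0],"dr":[0,0,0]},{"offset":[0.185,-0.064,0],"dr":[0,0,0]},{"offset":[0.21,-0.073,0],"dr":[0,0,0]},{"offset":[0.235,-0.081,0],"dr":[0,0,0]},{"offset":[0.26,-0.09,0],"dr":[0,0,0]},{"offset":[0.285,-0.098,0],"dr":[0,0,0]},{"offset":[0.31,-0.107,0],"dr":[0,0,0]},{"offset":[0.33,-0.114,0],"dr":[0,0,0]},{"offset":[0.345,-0.119,0],"dr":[0,0,0]},{"offset":[0.355,-0.123,0],"dr":[0,0,0]},{"offset":[0.36,-0.1245,0],"dr":[0,0,0]},{"offset":[0.36,-0.1245,0],"dr":[0,0,0]},{"offset":[0.36,-0.1245,0],"dr":[0,0,0]}]'

```text
time_s: 13.77
position: [0.5009, 0.1477, 0.2964]
tcp_rot: [[0.242, 0.97, -0.0], [0.97, -0.242, -0.001], [-0.001, -0.0, -1.0]]
force: [0.1, -0.5, -1.1]
opening: 0.204
grasp_force: 30.0
```

>>> servo_tool --targets '[{"offset":[0,0,0.015],"dr":[0,0,0]},{"offset":[0,0,0.03],"dr":[0,0,0]},{"offset":[0,0,0.045],"dr":[0,0,0]},{"offset":[0,0,0.055],"dr":[0,0,0]},{"offset":[0,0,0.06],"dr":[0,0,0]},{"offset":[0,0,0.06],"dr":[0,0,0]},{"offset":[0,0,0.06],"dr":[0,0,0]},{"offset":[0,0,0.06],"dr":[0,0,0]}]'

```text
time_s: 14.43
position: [0.5019, 0.1477, 0.2373]
tcp_rot: [[0.243, 0.97, 0.002], [0.97, -0.243, 0.0], [0.001, 0.002, -1.0]]
force: [-0.0, 0.5, -0.4]
opening: 0.2
grasp_force: 30.0
```

```bash
python3 - <<'E'
from h import *
import pickle
a=cap('scene');b=cap('side');w=cap('wrist')
pickle.dump((a,b,w),open('x.pkl','wb'))
s=bot.read_state();p=s['position'];print(p)
P=[.5008,.1485,.09];tip=[p[0],p[1],p[2]-.121]
out=[]
for n,c in(('a',a),('b',b),('w',w)):
    u=proj(c,P);print(n,u,proj(c,tip)); 
    x,y=int(u[0])-40,int(u[1])-45
    print(x,y); out.append(cv2.resize(c['color'][y:y+90,x:x+44+36,::-1],None,fx=5,fy=5,interpolation=cv2.INTER_CUBIC) if n!='w' else None)
cv2.imwrite('pics/x.png',np.hstack(out[:2]))
E
```

```text
[0.50160268 0.14793331 0.2373063 ]
a [297.82983498 164.83117263] [298.1794752  158.88844592]
257 119
b [240.30231232 240.45805298] [239.9887669  231.90765642]
200 195
w [253.04541947 181.41835889] [254.07794967 188.36014905]
213 136
```

View pics/x.png

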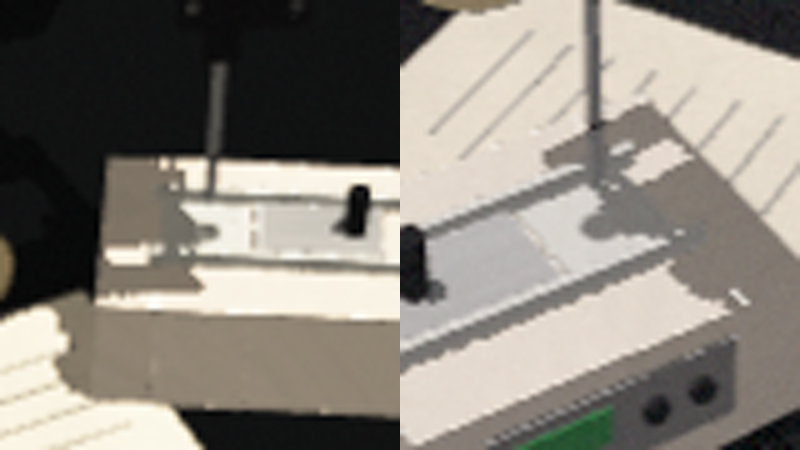

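The stem tip hangs above the bore in both views: scene tip (298.6,157) with bore (298,165), side tip (239,232) with bore (239,240). I'll get sub-pixel stem axes and compare them with the bore.

```bash
python3 - <<'E'
from h import *
import pickle
a,b,w=pickle.load(open('x.pkl','rb'))
def axis(c,rows,u0,sgn,hw=6):
    g=cv2.cvtColor(c['color'],cv2.COLOR_RGB2GRAY).astype(float);R=[];C=[]
    for r in rows:
        l=g[r,u0-hw:u0+hw+1]; bg=np.median(np.r_[l[:3],l[-3:]]); x=np.clip(sgn*(l-bg)-12,0,None)
        if x.sum()>0: R.append(r);C.append((x*np.arange(u0-hw,u0+hw+1)).sum()/x.sum())
    return np.polyfit(R,C,1)
s=bot.read_state()['position']
for n,c,rows,u0,sg in(('a',a,range(134,149),299,1),('b',b,range(197,216),239,-1)):
    f=axis(c,rows,u0,sg)
    p0=proj(c,[s[0],s[1],.16]);p1=proj(c,[s[0],s[1],.12])
    print(n,f,'obs',[np.polyval(f,p[1]).round(2) for p in(p0,p1)],'pred',p0,p1)
    e=1e-3*np.eye(3)
    P=np.array([.5008,.1485,.09]);print(' px/mm',[(proj(c,P+q)-proj(c,P)).round(3) for q in e[:2]])
g=cv2.cvtColor(b['color'],cv2.COLOR_RGB2GRAY);print(g[234:247,230:250])
cv2.imwrite('pics/y.png',cv2.resize(w['color'][140:230,200:310,::-1],None,fx=6,fy=6,interpolation=cv2.INTER_CUBIC))
E
```

```text
a [-6.41927949e-02  3.08800120e+02] obs [np.float64(299.28), np.float64(298.66)] pred [298.91296576 148.31384213] [298.24006928 158.01487183]
 px/mm [array([0.103, 0.178]), array([ 0.277, -0.055])]
b [1.77285535e-02 2.34426208e+02] obs [np.float64(238.28), np.float64(238.52)] pred [239.64101142 217.61209509] [239.96000025 230.72511464]
 px/mm [array([-0.323, -0.17 ]), array([-0.261,  0.222])]
[[133 190 213 212 214 215 214 213 214 178 123 117 117 118 119 116 117 119
  117 121]
 [214 213 213 212 215 214 214 213 213 209 170 118 117 114 117 118 119 117
  117 117]
 [213 213 213 211 213 213 214 212 211 173 117 118 117 119 116 118 118 120
  120 116]
 [214 214 212 212 213 214 214 205 191 167 137 123 121 119 119 117 119 117
  121 120]
 [213 215 213 213 214 213 194 163 135 121 119 122 119 118 119 117 119 117
  119 119]
 [214 213 212 214 213 205 173 125 120 122 119 122 119 117 117 118 118 117
  117 118]
 [212 214 214 213 214 194 146 118 121 118 121 125 120 120 119 116 120 117
  119 118]
 [213 213 213 213 214 204 164 125 121 120 124 123 124 143 141 125 127 134
  135 126]
 [213 212 212 214 214 214 204 177 143 131 134 141 167 198 211 179 191 214
  214 184]
 [213 212 212 213 214 214 215 213 202 195 194 204 212 213 212 212 210 213
  213 220]
 [213 214 213 213 213 213 215 213 211 211 211 212 211 212 213 203 206 211
  209 207]
 [212 211 213 214 214 215 213 211 211 212 211 211 211 211 213 212 207 207
  180 131]
 [186 197 211 214 213 214 214 212 211 211 212 210 210 209 210 206 169 121
  116 116]]
```

View pics/y.png

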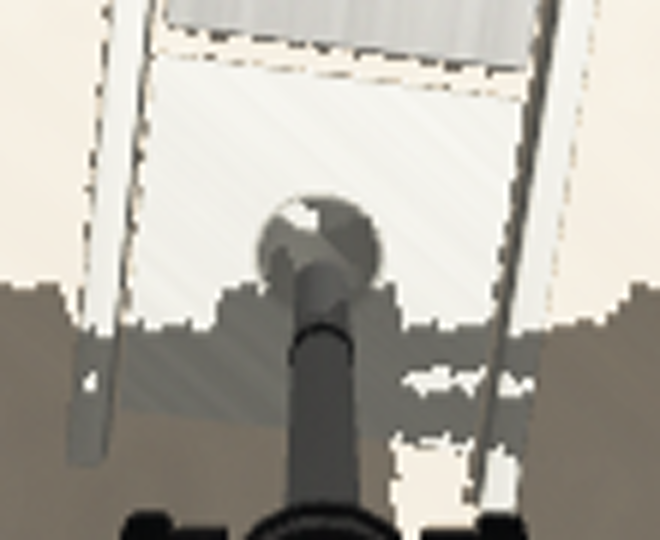

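In the wrist view the tip is at about (253.4,184) and the bore centre at (253,181.6). Allowing for height, they agree to about 1 mm, so I can start the entry and look again at the mouth.

>>> servo_tool --targets '[{"offset":[-0.0005,0,0.004],"dr":[0,0,0]},{"offset":[-0.0005,0,0.009],"dr":[0,0,0]},{"offset":[-0.0005,0,0.014],"dr":[0,0,0]},{"offset":[-0.0005,0,0.019],"dr":[0,0,0]},{"offset":[-0.0005,0,0.024],"dr":[0,0,0]},{"offset":[-0.0005,0,0.029],"dr":[0,0,0]},{"offset":[-0.0005,0,0.032],"dr":[0,0,0]},{"offset":[-0.0005,0,0.032],"dr":[0,0,0]},{"offset":[-0.0005,0,0.032],"dr":[0,0,0]},{"offset":[-0.0005,0,0.032],"dr":[0,0,0]}]'

```text
time_s: 15.42
position: [0.5012, 0.1474, 0.2047]
tcp_rot: [[0.242, 0.97, 0.0], [0.97, -0.242, 0.0], [0.0, 0.0, -1.0]]
force: [-0.0, 0.2, -1.1]
opening: 0.198
grasp_force: 30.0
```

```bash
python3 - <<'E'
from h import *
b=cap('side');w=cap('wrist');a=cap('scene')
s=bot.read_state();print(s['position'],s['force'])
Q=[s['position'][0],s['position'][1],.09]
f=lambda c,x,y,W,H,k:cv2.resize(c['color'][y:y+H,x:x+W,::-1],(W*k,H*k),interpolation=cv2.INTER_CUBIC)
for c in(w,b,a): print(proj(c,[.5008,.1485,.09]),proj(c,Q))
cv2.imwrite('pics/z.png',np.hstack([f(w,220,150,70,60,6),np.vstack([f(b,220,222,36,30,10),f(a,280,150,36,30,10)[:60*5]])[:360]]) if 0 else np.hstack([f(w,220,150,70,60,6),f(b,222,222,36,36,10)]))
E
```

```text
[0.50118796 0.14742222 0.20484811] [ 0.57825463 -0.63507218 -1.23336837]
[253.65825908 189.07237824] [254.37265008 190.10407591]
[240.30231232 240.45805298] [240.45757566 240.1534236 ]
[297.82983498 164.83117263] [297.57075413 164.95975117]
```

View pics/z.png

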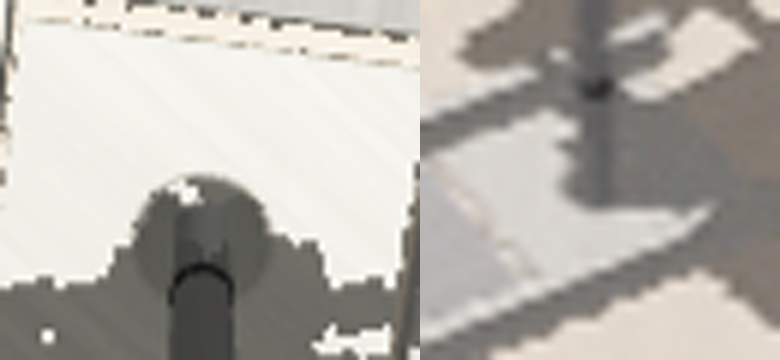

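The wrist view puts the bore centre at crop (202,241) and the stem axis at (203,243) in the mouth plane, so it is centred to well under 1 mm. Lowering to depth.

>>> servo_tool --targets '[{"offset":[0,0,0.003],"dr":[0,0,0]},{"offset":[0,0,0.007],"dr":[0,0,0]},{"offset":[0,0,0.011],"dr":[0,0,0]},{"offset":[0,0,0.015],"dr":[0,0,0]},{"offset":[0,0,0.019],"dr":[0,0,0]},{"offset":[0,0,0.023],"dr":[0,0,0]},{"offset":[0,0,0.027],"dr":[0,0,0]},{"offset":[0,0,0.031],"dr":[0,0,0]},{"offset":[0,0,0.034],"dr":[0,0,0]},{"offset":[0,0,0.034],"dr":[0,0,0]},{"offset":[0,0,0.034],"dr":[0,0,0]},{"offset":[0,0,0.034],"dr":[0,0,0]},{"offset":[0,0,0.034],"dr":[0,0,0]}]'

```text
time_s: 16.65
position: [0.5012, 0.1474, 0.1708]
tcp_rot: [[0.242, 0.97, 0.001], [0.97, -0.242, 0.0], [0.0, 0.001, -1.0]]
force: [-0.3, 0.7, -0.7]
opening: 0.199
grasp_force: 30.0
```

```bash
python3 - <<'E'
from h import *
b=cap('side');w=cap('wrist')
s=bot.read_state();print(s['position'],s['force'],s['qvel'].round(2))
f=lambda c,x,y,W,H,k:cv2.resize(c['color'][y:y+H,x:x+W,::-1],(W*k,H*k),interpolation=cv2.INTER_CUBIC)
cv2.imwrite('pics/zz.png',np.hstack([f(w,220,160,70,60,6),f(b,222,222,36,36,10)]))
E
```

```text
[0.50114663 0.14744218 0.17080585] [ 0.55741303  0.66951619 -1.02811697] [-0.06  0.07 -0.02  0.04  0.05  0.03]
```

View pics/zz.png

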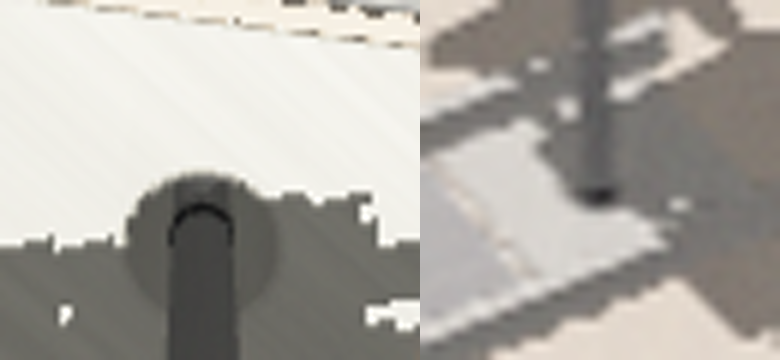

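The stem is centred in the bore (axis column 202, bore column 202, row difference about 0.7 mm). The dark band is at the mouth, there is no contact force, and the arm is still. Handing in.

```bash
python3 -c "
from h import *
print(ticket.hand_in())"
```

```text
the job is handed in; nothing more can be done
None
```

I handed the job in with the shutter pushed to its stop and the probe held upright in the bore, about 40 mm deep and centred to roughly 1 mm, with no contact force measured (about 17 s used); the hand-in returned no verdict.

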